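Complete the ferrite core stack in the stacking jig

ROBOT

A 6-joint arm with a two-finger parallel gripper is mounted at the origin on the work surface. World frame = base frame: x ahead of the robot, y to its left, z up, the work surface at z = 0. Lengths are in m, angles in degrees, forces in N, time in s.
With the tool pointing down it reaches from about 0.275 to 0.825 m from the base axis. Payload 5.2 kg.
Tool frame: the origin (TCP) lies at the very end of the fingers, on their centre line; the grasp point (between the pads) lies 19 mm behind it; z points along the fingers, y is the direction in which the jaws open and shut (so a half turn about z gives the same grasp; the last joint's range is limited). The gripper opens to 93 mm and grips with 3 to 60 N. Pads are 15 mm wide; open, the fingers measure 128 mm over their backs; the gripper's body (75 mm by 188 mm) begins 65 mm behind the grasp point.
Start: joints at [58.969, 14.817, 87.949, -0, 77.235, -11.62], TCP at [0.183, 0.519, 0.219] pointing down, gripper open.
Joint ranges: [-179.93, 179.93], [-52.35, 119.4], [10.71, 147.94], [-69.91, 249.91], [12.55, 155.21], [-178.61, 178.61]. Speed limits (degrees/s): [147.25, 147.25, 180, 180, 180, 180].

INTERFACE

Orientations are given as a 3x3 rotation matrix whose columns are the frame's x, y, z axes.
In Python, from cell import readout, snapshot, ticket gives the robot as it stands.
- The arm moves only by the shell command python3 -m jog 'ROWS'. ROWS is JSON, a list of rows, each a list of 3 entries, a list of its own where there are three numbers: the shift along the tool's x, y, z in mm, then the turn, a rotation vector about the tool's x, y, z in degrees, then the closure, from 0 (fully open) to 1 (shut). In form: [[[dx, dy, dz], [rx, ry, rz], jaw], ...]. A call has 1 to 20 rows; each row shifts and turns the pose as measured when the row begins, along the tool's axes as they then stand; what a row does not reach is not made up. A row lasts 1/12 s, in which the tool goes at most 41.7 mm and 7.16 degrees, less where a joint would pass 70% of its speed; a pose out of reach is approached as far as the arm can. A call is refused whole if a number of a shift passes 41.7 or a number of a turn 7.16, either way. A call with a gripper value outside its range is refused whole. The fingers move at their own pace and stop on an object; the grip force is fixed at half the most. Time passes only in rows, so rows that do not move let the fingers close. It gives the time, the measured TCP pose, the force and the opening at its end, in the units of the state.
- readout.get_state(): the state, without advancing time (a new reading comes with each control period).
- snapshot(name): name is "scene" or "top" or "wrist"; returns a dict with "frame" (384x512x3 uint8, red, green, blue), "range_z" (384x512 float32, m along the optical axis (not along the pixel's ray), 0 where there is no reading), "fx", "fy", "cx", "cy" (pixels), "rvec" (rotation vector, rad) and "tvec" (3), from world to camera coordinates, as OpenCV has them. Camera axes: x right, y down, z forward; pixel columns grow to the right and rows downward; lengths in m; the calibration is good to about 2 mm. A picture is of the moment at which its call begins.
- ticket.finish_job(): hands the job in, once; it reports no verdict.
The state is a dict: "t": time; "joints": joint angles; "joint_vel": joint speeds; "joint_efforts": joint torques, N m; "tool_pos": TCP position; "tcp_rot": TCP orientation; "force": force on the tool from outside, world axes, zero at the start; "wrist_torque": the same for the moment, N m; "grip_width": finger opening in m.
Only numpy, scipy, OpenCV 4.12 (cv2) and the standard library are available. Lean on these libraries where they do the work, as an engineer would, in place of code of your own. Each camera call takes 0.05 s, during which the arm holds its last target.

TASK

The clear tube under the aluminium deck already holds one ferrite ring: slide the two loose rings of the same size across the deck into the V-shaped fence so that both drop down the tube and all three lie flat in one column, below the deck. The larger ring does not belong to the stack: leave it where it is, and do not disturb the other things on the deck and bench.

Things in the scene. Friction and masses are not known exactly. Their poses are not given: they have to be found in the camera images.
- jig: stacking jig fixed to the bench: flat aluminium deck on legs, top 45 mm above the bench, with a 72.4 mm round hole, the mouth of a clear tube below. Origin: on the tube axis at bench height; z up; x level, from the fence's open side over the hole to the point of its V. The deck spans x -255 to +75, y -170 to +170 mm.
- tube_mouth (a point): centre of the round hole, on the tube axis, level with the deck's top; axes as the jig's. The tube is 72.4 mm wide inside and 33 mm deep: its floor is 12 mm above the bench. A ring slid over the hole dips its leading edge from about 12 mm short of centre: carry on steadily (50 to 80 mm/s) until it is centred, then draw back at once, and it drops flat. Pushed on slowly while it dips, it may tip up on edge.
- fence_point (a point): inner corner of the V fence at the deck's top, 50 mm beyond the tube axis; axes as the jig's. Two grey bars, 16 mm high, 10 mm thick, run from it at 45 degrees to either side, to jig x -18, y +-67 mm. Their inner faces pass 35.5 mm from the tube axis: a 68 mm ring pushed into the V is over the hole.
- core_0: dark grey ferrite ring core, 68 mm outside diameter, 40 mm bore, 10 mm thick, 90 to 150 g. Origin: centre of its underside, z up through the bore when flat. Already flat at the bottom of the tube.
- core_1: dark grey ferrite ring core, 68 mm outside diameter, 40 mm bore, 10 mm thick, 90 to 150 g. Origin: centre of its underside, z up through the bore when flat. Starts flat on the deck in one of three places (middle, either side), 180 to 240 mm from the hole on the open side of the fence, within 40 degrees of the jig's -x; the straight way to the hole is clear.
- core_2: dark grey ferrite ring core, 68 mm outside diameter, 40 mm bore, 10 mm thick, 90 to 150 g. Origin: centre of its underside, z up through the bore when flat. Same as core_1, in another of the three places.
- big_core: the larger ring of the same dark ferrite: 90 mm outside diameter, 52 mm bore, 14 mm thick, 285 g; too large for the tube. Lies on the deck in the remaining one of the three places. Origin: centre of its underside. To be left alone.
- jar: little jar, 34 mm diameter, 50 mm high, standing on the deck in the corner beyond the fence at the jig's +y side. Origin: centre of its underside. A bystander.
- meter: orange multimeter lying on the bench to the robot's left, 150 x 80 x 36 mm. Origin: centre of its underside. A bystander.
- spool: copper spool standing on the bench to the left, 70 mm diameter, 52 mm high. Origin: centre of its underside. A bystander.
- mug: white mug on the bench to the right, 80 mm diameter, 90 mm high. Origin: centre of its underside. A bystander.
Mind the look-alikes: they are no part of the job. What is shaped like the core_0 but brown or yellow is not meant. Leave any brown look-alike of the core_2 alone.

How it is judged:
By the outcome, as a careful person would: the job done as asked, in the order asked, and still so for the second after the job is handed in, with the robot touching nothing.
It also fails if it takes over 45 s, if anything falls off the work surface, if the arm or the gripper's body presses on something with over 40 N, if the wrist force passes 120 N, or if a joint passes its speed limit or range.

## Working session

There is one attempt and no reset: what is moved stays moved. The work goes in short steps, Python scripts to look and compute and a shell command to move; the robot and the scene stay as the last step left them, time stands still between calls to the robot, and variables do not carry over. Pictures are saved under pics/ and viewed, and the job is handed in when it is done.

```bash
ls; mkdir -p pics; cat > h.py <<'E'
import cv2,numpy as np
from cell import readout,snapshot,ticket
def save(n,f): 
    s=snapshot(n); np.savez('/tmp/'+f+'.npz',**s); cv2.imwrite('pics/'+f+'.png',cv2.cvtColor(s['frame'],cv2.COLOR_RGB2BGR)); return s
def load(f): 
    d=np.load('/tmp/'+f+'.npz'); return {k:d[k] for k in d}
def plane(s,u,v,z):
    R=cv2.Rodrigues(np.array(s['rvec'],float))[0]; t=np.array(s['tvec'],float).ravel()
    d=R.T@np.array([(u-s['cx'])/s['fx'],(v-s['cy'])/s['fy'],1.]); c=-R.T@t
    return c+d*(z-c[2])/d[2]
def pt(s,u,v):
    R=cv2.Rodrigues(np.array(s['rvec'],float))[0]; t=np.array(s['tvec'],float).ravel()
    z=s['range_z'][int(v),int(u)]
    return R.T@(np.array([(u-s['cx'])/s['fx']*z,(v-s['cy'])/s['fy']*z,z])-t)
def cloud(s):
    R=cv2.Rodrigues(np.array(s['rvec'],float))[0]; t=np.array(s['tvec'],float).ravel()
    z=s['range_z'].astype(float); v,u=np.mgrid[:z.shape[0],:z.shape[1]]
    P=np.stack([(u-s['cx'])/s['fx']*z,(v-s['cy'])/s['fy']*z,z],-1)-t
    return P@R
def crop(s,f,x0,y0,x1,y1,k):
    cv2.imwrite('pics/'+f+'.png',cv2.cvtColor(cv2.resize(s['frame'][y0:y1,x0:x1],None,fx=k,fy=k,interpolation=cv2.INTER_CUBIC),cv2.COLOR_RGB2BGR))
E
python3 - <<'E'
from h import *
save('scene','scene0'); save('top','top0')
st=readout.get_state(); print(st)
E
```

```text
pics
{'t': 0.1, 'joints': array([ 5.89684827e+01,  1.48521425e+01,  8.80012214e+01,  2.99367979e-04,
        7.72347305e+01, -1.16201866e+01]), 'joint_vel': array([-0.09015774, -0.1635287 , -0.13220159, -0.03939086,  0.06840138,
        0.01860843]), 'joint_efforts': array([ 2.47014097e-03, -4.38204432e+01, -2.84644639e+01,  7.19683897e-02,
        3.61455779e-02, -3.12110001e-05]), 'tool_pos': array([0.18252993, 0.51833926, 0.21795358]), 'tcp_rot': array([[-9.43156442e-01,  3.32348148e-01, -7.96981381e-04],
       [ 3.32348954e-01,  9.43155578e-01, -1.31486356e-03],
       [ 3.14684965e-04, -1.50499797e-03, -9.99998818e-01]]), 'force': array([ 0.99104997, -0.33329213,  0.02945794]), 'wrist_torque': array([ 0.01943368, -0.03262939, -0.0185182 ]), 'grip_width': 0.0931711665700456}
```

View pics/scene0.png

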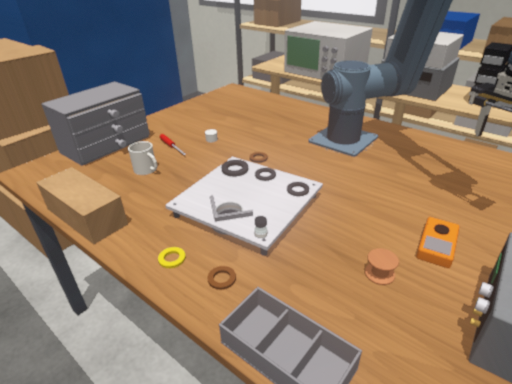

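View pics/top0.png

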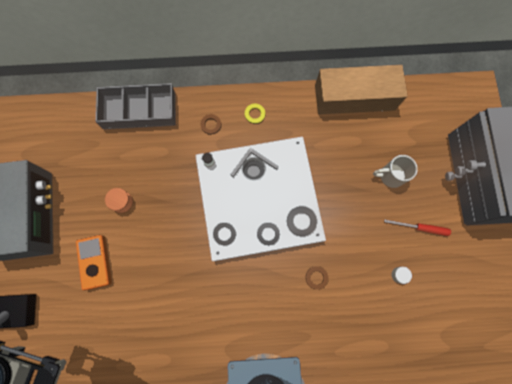

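Scene: candidates in the top view are the dark rings at (225,234) and (268,234), the larger ring at (301,221), brown rings at (317,277) and (211,124), a yellow one at (255,113), and the tube with its ring at (254,169). I choose the two small dark ones on the deck and check them in a crop.

```bash
python3 - <<'E'
from h import *
s=load('top0'); crop(s,'topcrop0',185,130,335,270,5)
P=cloud(s)
f=s['frame'].astype(int); g=f.max(-1)
# deck height & corners
m=(abs(P[...,2]-.045)<.006)&(g>140)
m=m.astype(np.uint8); n,l,st,c=cv2.connectedComponentsWithStats(m); k=1+np.argmax(st[1:,4])
q=P[l==k]; print('deck z',np.median(q[:,2]),len(q))
R=cv2.minAreaRect((q[:,:2]*1000).astype(np.float32)); print(R,cv2.boxPoints(R))
for (u,v) in [(225,234),(268,234),(301,221),(254,169)]:
    r=22
    d=np.zeros(g.shape,np.uint8); d[v-r:v+r,u-r:u+r]=((g<120)[v-r:v+r,u-r:u+r])
    n,l,st,c=cv2.connectedComponentsWithStats(d)
    lab=[i for i in range(1,n) if st[i,4]>60]
    for i in lab:
        cs,_=cv2.findContours((l==i).astype(np.uint8),cv2.RETR_EXTERNAL,cv2.CHAIN_APPROX_NONE)
        (cu,cv_),rr=cv2.minEnclosingCircle(cs[0]); e=cv2.fitEllipse(cs[0])
        print((u,v),st[i],e,plane(s,e[0][0],e[0][1],.055))
print(plane(s,254,169,.045))
print(plane(s,0,0,0),s['fx'])
E
```

```text
deck z 0.04568520795671134 9359
((574.064208984375, -17.340118408203125), (330.9115295410156, 340.86273193359375), 6.690507888793945) [[ 389.87888  132.65398]
 [ 429.59152 -205.88747]
 [ 758.2495  -167.33421]
 [ 718.53687  171.20723]]
(225, 234) [214 223  22  22 211] ((224.04190063476562, 233.66404724121094), (20.553852081298828, 21.186304092407227), 159.8280029296875) [0.46376995 0.09330744 0.055     ]
(268, 234) [258 224  21  21 195] ((267.9735107421875, 233.92660522460938), (20.152441024780273, 20.973377227783203), 142.76634216308594) [ 0.45526773 -0.03560147  0.055     ]
(268, 234) [248 248  42   8 103] ((270.43402099609375, 252.23233032226562), (2.641408681869507, 41.292850494384766), 80.4572525024414) [ 0.40170229 -0.03899312  0.055     ]
(301, 221) [287 207  29  29 397] ((301.365966796875, 220.95797729492188), (27.640953063964844, 28.565013885498047), 156.94520568847656) [ 0.48768844 -0.13713299  0.055     ]
(254, 169) [242 155  34  24 315] ((255.66018676757812, 167.4240264892578), (20.354877471923828, 29.841171264648438), 89.98694610595703) [ 0.66045595 -0.01234199  0.055     ]
[ 0.65864929 -0.00727153  0.045     ]
[1.35057174 0.85661768 0.        ] 372.19670894361957
```

View pics/topcrop0.png

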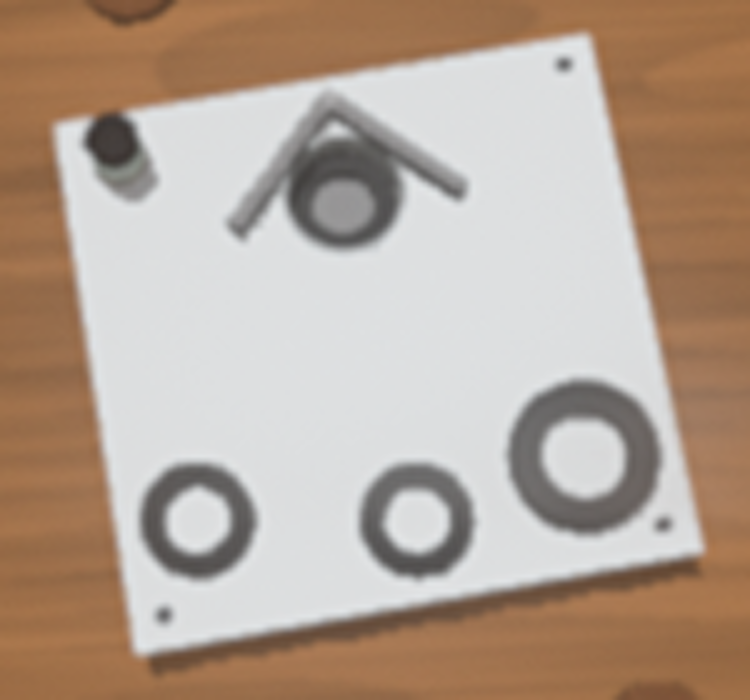

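The crop shows two equal dark grey rings at crop (198,520) and (416,520), the larger ring at (585,455), and the hole with a ring inside at (345,192). Next I move over the deck and look with the wrist camera.

```bash
python3 -m jog '[[[-28,-21,0],[0,0,0],0],[[-28,-21,0],[0,0,0],0.3],[[-28,-21,0],[0,0,0],0.57],[[-28,-21,0],[0,0,0],0.57],[[-28,-21,0],[0,0,0],0.57],[[-28,-21,0],[0,0,0],0.57],[[-28,-21,0],[0,0,0],0.57],[[-28,-21,0],[0,0,0],0.57],[[-28,-21,0],[0,0,0],0.57],[[-28,-21,0],[0,0,0],0.57],[[-28,-21,0],[0,0,0],0.57],[[-28,-21,0],[0,0,0],0.57],[[-28,-21,0],[0,0,0],0.57],[[0,0,0],[0,0,0],0.57],[[0,0,0],[0,0,0],0.57]]'
python3 - <<'E'
from h import *
s=save('wrist','w0'); st=readout.get_state(); print(st['t'],st['tool_pos'],st['grip_width'],st['tcp_rot'].round(4))
s2=save('top','top1')
E
```

```text
t: 1.35
tool_pos: [0.4423, 0.1222, 0.212]
tcp_rot: [[-0.945, 0.327, -0.008], [0.327, 0.945, -0.005], [0.006, -0.007, -1.0]]
force: [0.1, 0.8, -1.5]
grip_width: 0.0402
1.4 [0.44239616 0.12237877 0.21194643] 0.040148571943783413 [[-0.9452  0.3264 -0.0077]
 [ 0.3265  0.9452 -0.0057]
 [ 0.0055 -0.0079 -1.    ]]
```

View pics/w0.png

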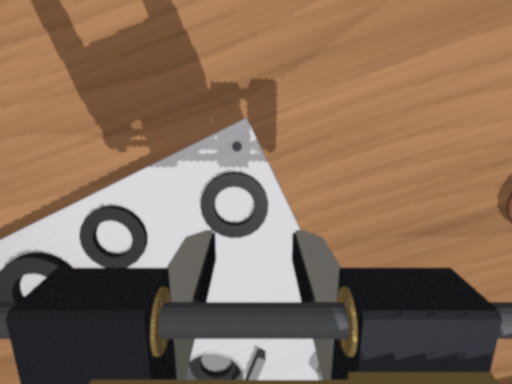

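Wrist view: ring A at (235,204), ring B at (113,237), big ring at the left edge (40,290), deck corner at (247,119), hole partly at (215,368). I'll refine positions from both cameras.

```bash
python3 - <<'E'
from h import *
s=load('w0'); g=s['frame'].astype(int).max(-1)
for (u,v) in [(235,204),(113,237)]:
    r=42; d=np.zeros(g.shape,np.uint8); d[v-r:v+r,u-r:u+r]=(g<105)[v-r:v+r,u-r:u+r]
    n,l,st,c=cv2.connectedComponentsWithStats(d); i=l[v-24,u] or l[v-26,u]
    cs,_=cv2.findContours((l==i).astype(np.uint8),cv2.RETR_EXTERNAL,cv2.CHAIN_APPROX_NONE)
    e=cv2.fitEllipse(max(cs,key=len)); print(st[i],e,plane(s,*e[0],.055),plane(s,*e[0],.052))
print('corner wrist',plane(s,247,119,.045))
t=load('top0')
W=[]
for (a,b) in [(55,125),(590,35),(703,552),(135,655)]:
    p=plane(t,185+(a-2)/5,130+(b-2)/5,.045); W.append(p[:2]); print(p)
W=np.array(W); J=np.array([[75,170],[75,-170],[-255,-170],[-255,170]])/1e3
M=J.mean(0);Wm=W.mean(0); H=(J-M).T@(W-Wm); th=np.arctan2(H[0,1]-H[1,0],H[0,0]+H[1,1]); Rm=np.array([[np.cos(th),-np.sin(th)],[np.sin(th),np.cos(th)]])
o=Wm-Rm@M; print('jig',np.degrees(th),o); print('resid',(W-(o+J@Rm.T))*1e3)
c=lambda x,y,w:(w-o)@Rm
# hole in top crop, fence outer apex top (z .061)
print('hole',plane(t,185+343/5,130+190/5,.045))
crop(s,'w0c',170,320,340,384,4); crop(t,'t0f',225,145,285,185,12)
E
```

```text
[ 201  172   66   65 2199] ((233.73538208007812, 204.06639099121094), (64.01661682128906, 65.29643249511719), 113.16911315917969) [0.46036305 0.09339238 0.055     ] [0.46120442 0.09288688 0.052     ]
[  71  206   84   73 3133] ((112.55501556396484, 246.4606170654297), (76.72695922851562, 82.89131927490234), 91.66564178466797) [ 0.46279102 -0.03919506  0.055     ] [ 0.46365499 -0.04093479  0.052     ]
corner wrist [0.38791346 0.13246143 0.045     ]
[0.71586046 0.17111586 0.045     ]
[ 0.75534349 -0.1665745   0.045     ]
[ 0.42826836 -0.20395393  0.045     ]
[0.38846511 0.1337227  0.045     ]
jig 6.609466311504763 [ 0.66138619 -0.00606335]
resid [[-0.46004773 -0.32352059]
 [-0.11145381 -0.27360187]
 [ 0.62016163  0.3303822 ]
 [-0.04866009  0.26674027]]
hole [ 0.66192327 -0.00623938  0.045     ]
```

View pics/t0f.png

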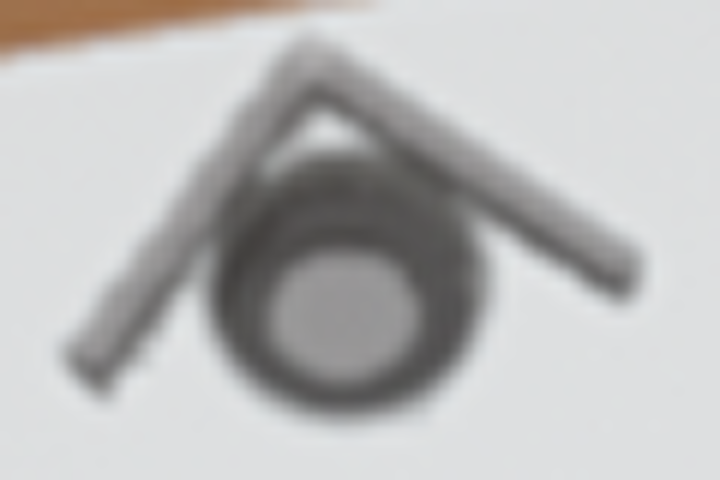

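View pics/w0c.png

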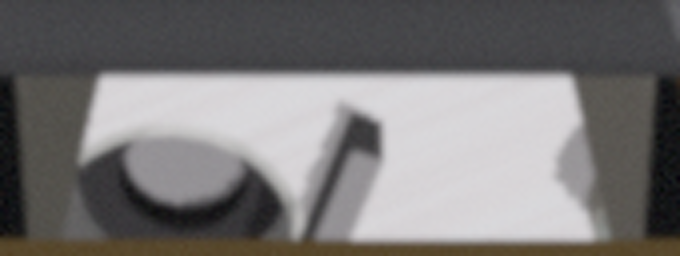

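```bash
cat >> h.py <<'E'
from scipy.spatial.transform import Rotation as Ro
JO=np.array([.6614,-.006]); JT=np.radians(6.6)
def tojig(p): d=np.array(p[:2])-JO; return np.array([d[0]*np.cos(JT)+d[1]*np.sin(JT),-d[0]*np.sin(JT)+d[1]*np.cos(JT)])*1e3
def fromjig(x,y): return JO+np.array([x*np.cos(JT)-y*np.sin(JT),x*np.sin(JT)+y*np.cos(JT)])/1e3
def goal(p,z,phi_deg):
    "shift in tool axes (mm), rotvec in tool axes (deg) to TCP p,z with push yaw phi (world)"
    st=readout.get_state(); R=np.array(st['tcp_rot']); a=np.radians(phi_deg)
    T=np.array([[-np.cos(a),-np.sin(a),0],[-np.sin(a),np.cos(a),0],[0,0,-1.]]); 
    d=R.T@(np.array([p[0],p[1],z])-st['tool_pos'])*1e3
    rv=Ro.from_matrix(R.T@T).as_rotvec(degrees=True)
    print('t',st['t'],'pos',st['tool_pos'].round(4),'jig',tojig(st['tool_pos']).round(1),'shift',d.round(1),'turn',rv.round(2),'F',st['force'].round(1),'w',st['grip_width'].round(4))
E
python3 - <<'E'
from h import *
A=np.array([.462,.0932]);B=np.array([.4553,-.0356]); print(tojig(A),tojig(B))
d=JO-B; phi=np.degrees(np.arctan2(d[1],d[0])); d/=np.linalg.norm(d); print(phi)
p=B-.06*d; print(p); goal(p,.12,phi)
E
```

```text
[-186.67676413  121.46104616] [-208.13626664   -5.71528715]
8.172909761435337
[ 0.39590939 -0.04412966]Traceback (most recent call last):
  File "<stdin>", line 4, in <module>
  File "h.py", line 32, in goal
    print('t',st['t'],'pos',st['tool_pos'].round(4),'jig',tojig(st['tool_pos']).round(1),'shift',d.round(1),'turn',rv.round(2),'F',st['force'].round(1),'w',st['grip_width'].round(4))
                                                                                                                                                            ^^^^^^^^^^^^^^^^^^^^^^
AttributeError: 'float' object has no attribute 'round'
```

```bash
sed -i "s/st\['grip_width'\].round(4)/round(st['grip_width'],4)/" h.py
python3 -m jog '[[[0,0,0],[0,0,-6.9],0.68],[[0,0,0],[0,0,-6.9],0.68],[[0,0,0],[0,0,-6.9],0.68],[[0,0,0],[0,0,-6.9],0.68]]'
python3 - <<'E'
from h import *
goal([.3959,-.0441],.12,8.2)
E
```

```text
t: 1.78
tool_pos: [0.4379, 0.1286, 0.2115]
tcp_rot: [[-0.986, -0.168, -0.011], [-0.168, 0.986, -0.004], [0.011, -0.002, -1.0]]
force: [-0.1, 0.6, -0.0]
grip_width: 0.03
t 1.7833 pos [0.4379 0.1286 0.2115] jig [-206.5  159.4] shift [  69.3 -163.1   92.6] turn [-0.11 -0.63  1.45] F [-0.1  0.6 -0. ] w 0.03
```

```bash

python3 -m jog '[[[11.5,-27,15],[0,-0.1,0.4],0.68],[[11.5,-27,15],[0,-0.1,0.4],0.68],[[11.5,-27,15],[0,-0.1,0.4],0.68],[[11.5,-27,15],[0,-0.1,0.3],0.68],[[11.5,-27,15],[0,-0.1,0],0.68],[[11.5,-27,15],[0,-0.1,0],0.68],[[0,0,0],[0,0,0],0.68]]'
python3 - <<'E'
from h import *
s=save('wrist','w1'); save('top','top2')
goal([.3959,-.0441],.049,8.2)
E
```

```text
t: 2.37
tool_pos: [0.3926, -0.0342, 0.1202]
tcp_rot: [[-0.985, -0.175, 0.007], [-0.175, 0.985, 0.002], [-0.007, 0.001, -1.0]]
force: [-0.0, 0.2, -1.1]
grip_width: 0.0296
t 2.4667 pos [ 0.3944 -0.0319  0.1221] jig [-268.2    4.9] shift [  1.4 -12.3  73. ] turn [0.08 0.56 1.86] F [ 0.6 -0.6  0.2] w 0.0297
```

View pics/w1.png

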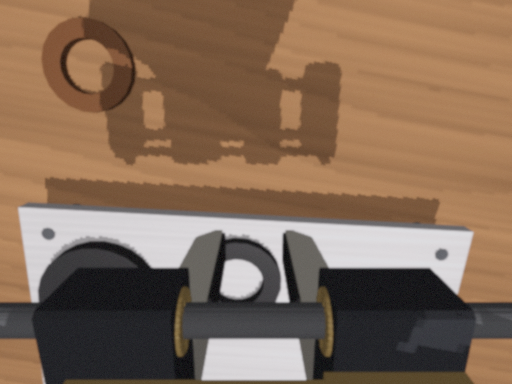

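View pics/top2.png

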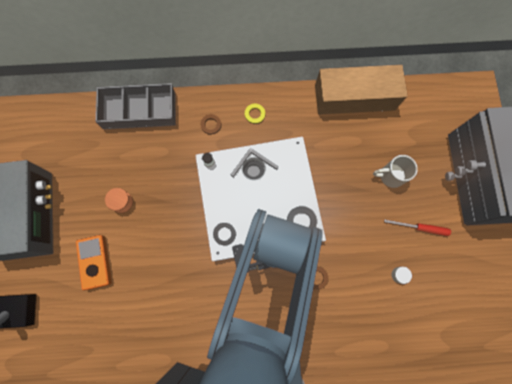

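Wrist view: ring B's bore is centred near (242,280), between the fingertips; the big ring at (97,285) is clear of the left finger. The brown ring at (88,64) lies on the bench.

```bash

python3 - <<'E'
from h import *
s=load('w1'); crop(s,'w1c',190,220,300,320,6)
for uv in [(241,237),(219,280),(267,280),(242,280)]: print(uv,plane(s,*uv,.055),tojig(plane(s,*uv,.055)))
E
```

```text
(241, 237) [ 0.41661476 -0.03953002  0.055     ] [-247.01683892   -5.17288635]
(219, 280) [ 0.45411202 -0.05004048  0.055     ] [-210.97612411  -19.92352043]
(267, 280) [ 0.44781041 -0.01449767  0.055     ] [-213.15078115   16.10802563]
(242, 280) [ 0.45109261 -0.03301018  0.055     ] [-212.01810882   -2.65904173]
```

View pics/w1c.png

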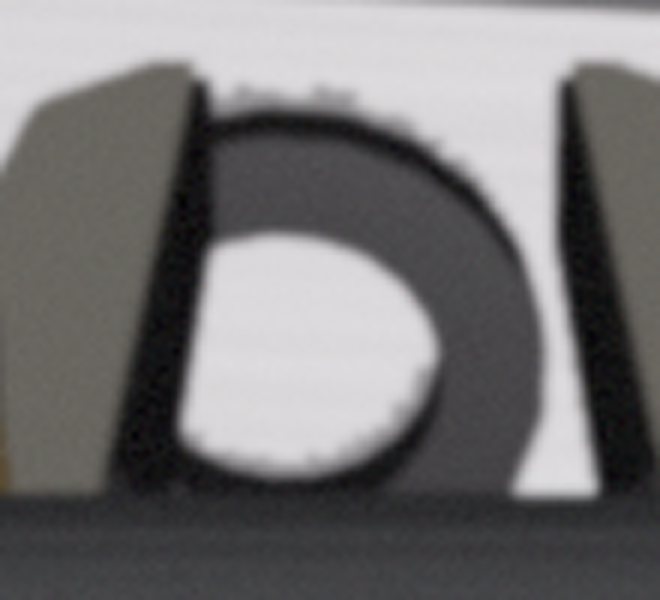

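```bash

python3 -m jog '[[[0,-6,10],[0,0.3,0.9],0.68],[[0,-6,20],[0,0.2,0.9],0.68],[[0,0,20],[0,0,0],0.68],[[0,0,13],[0,0,0],0.68],[[0,0,5],[0,0,0],0.68],[[0,0,0],[0,0,0],0.68]]'
python3 - <<'E'
from h import *
goal([.3959,-.0441],.049,8.2)
E
```

```text
t: 2.97
tool_pos: [0.4028, -0.0376, 0.0539]
tcp_rot: [[-0.988, -0.152, 0.011], [-0.152, 0.988, -0.001], [-0.01, -0.002, -1.0]]
force: [-0.2, 0.5, -0.4]
grip_width: 0.0292
t 2.9667 pos [ 0.4028 -0.0376  0.0539] jig [-260.5   -1.6] shift [ 7.9 -5.4  4.8] turn [-0.14  0.59  0.53] F [-0.2  0.5 -0.4] w 0.0292
```

```bash

python3 -m jog '[[[4,-3,2],[0,0.3,0.3],0.68],[[3,-2.5,2],[0,0.2,0.2],0.68],[[0,0,0],[0,0,0],0.68],[[0,0,0],[0,0,0],0.68]]'
python3 - <<'E'
from h import *
goal([.3959,-.0441],.049,8.2)
E
```

```text
t: 3.3
tool_pos: [0.3981, -0.0431, 0.0511]
tcp_rot: [[-0.989, -0.146, 0.004], [-0.146, 0.989, -0.003], [-0.003, -0.004, -1.0]]
force: [-0.3, 0.2, 0.8]
grip_width: 0.0293
t 3.3 pos [ 0.3981 -0.0431  0.0511] jig [-265.9   -6.6] shift [ 2.3 -0.7  2.1] turn [-0.22  0.17  0.22] F [-0.3  0.2  0.8] w 0.0293
```

```bash

python3 -m jog '[[[-4,0,1],[0,0,0],0.68],[[-6,0,0.5],[0,0,0],0.68],[[-6,0,0],[0,0,0],0.68],[[-6,0,0],[0,0,0],0.68],[[-6,0,0],[0,0,0],0.68],[[-6,0,0],[0,0,0],0.68]]'
python3 - <<'E'
from h import *
goal(fromjig(-38,0),.049,8.2)
E
```

```text
t: 3.8
tool_pos: [0.4354, -0.0385, 0.0512]
tcp_rot: [[-0.99, -0.144, 0.007], [-0.144, 0.99, -0.004], [-0.006, -0.005, -1.0]]
force: [-0.4, 0.2, -0.2]
grip_width: 0.0296
t 3.8 pos [ 0.4354 -0.0385  0.0512] jig [-228.2   -6.3] shift [-190.3    0.6    3.3] turn [-0.31  0.33  0.1 ] F [-0.4  0.2 -0.2] w 0.0296
```

```bash

python3 -m jog '[[[-6,0,0.6],[0,0,0],0.68],[[-6,0,0.6],[0,0,0],0.68],[[-6,0,0.4],[0,0,0],0.68],[[-6,0,0.3],[0,0,0],0.68],[[-6,0,0.3],[0,0,0],0.68],[[-6,0,0.3],[0,0,0],0.68],[[-6,0,0.2],[0,0.1,0],0.68],[[-6,0,0.2],[0,0.1,0],0.68]]'
python3 - <<'E'
from h import *
goal(fromjig(-38,0),.049,8.2)
save('wrist','w2'); save('scene','s2')
goal(fromjig(-38,0),.049,8.2)
s=load('s2'); crop(s,'s2c',160,140,340,260,4)
E
```

```text
t: 4.47
tool_pos: [0.488, -0.0304, 0.0478]
tcp_rot: [[-0.989, -0.145, 0.001], [-0.145, 0.989, -0.005], [-0.001, -0.005, -1.0]]
force: [-0.0, -0.8, 0.6]
grip_width: 0.0298
t 4.4667 pos [ 0.488  -0.0304  0.0478] jig [-175.1   -4.3] shift [-1.371e+02  1.000e-01 -1.100e+00] turn [-0.28  0.03  0.14] F [-0.  -0.8  0.6] w 0.0298
t 4.5667 pos [ 0.4889 -0.0306  0.0479] jig [-174.2   -4.6] shift [-136.3    0.4   -0.8] turn [-0.31  0.11  0.16] F [ 0.1 -0.7  0.7] w 0.0296
```

View pics/w2.png

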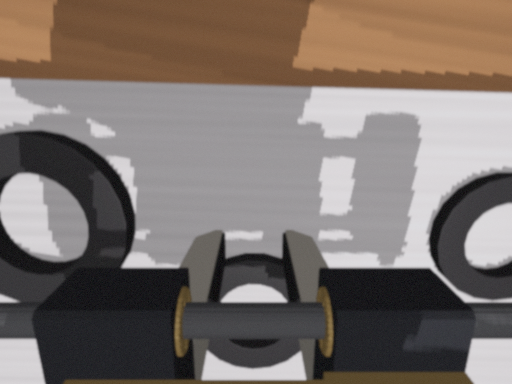

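View pics/s2c.png

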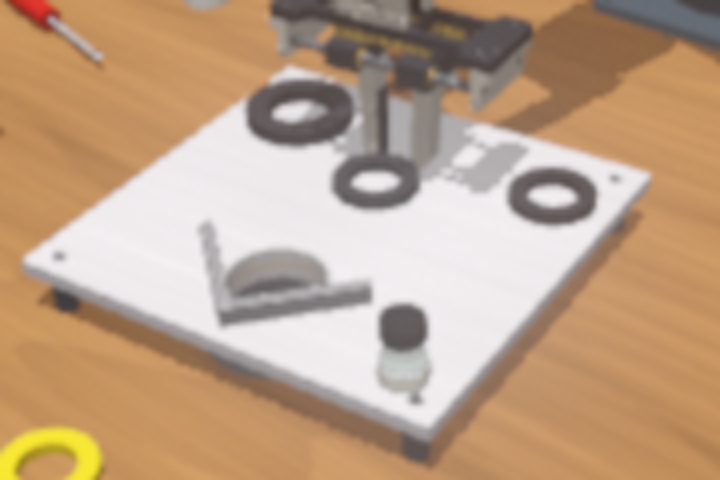

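Ring B is cradled in the fingertips, its rear edge at wrist (253,254) and its front edge at (253,366); in the scene crop it heads for the hole. I measure how far ahead of the TCP it sits.

```bash

python3 - <<'E'
from h import *
s=load('w2'); crop(s,'w2c',190,220,320,380,4)
for uv in [(253,255),(253,366),(253,285),(253,344)]: print(uv,tojig(plane(s,*uv,.055)))
E
```

```text
(253, 255) [-174.63699688   -5.00640649]
(253, 366) [-106.56567625   -2.96197986]
(253, 285) [-157.60079094   -4.49474794]
(253, 344) [-121.2167913    -3.40200555]
```

View pics/w2c.png

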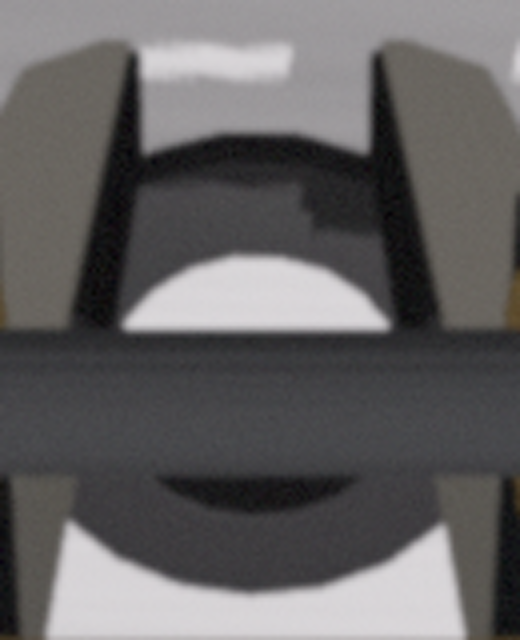

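```bash

python3 -m jog '[[[-4,0,0],[0,0,0],0.68],[[-6,0,0],[0,0,0],0.68],[[-6,0,0],[0,0,0],0.68],[[-6,0,0],[0,0,0],0.68],[[-6,0,0],[0,0,0],0.68],[[-6,0,0],[0,0,0],0.68],[[-6,0,0],[0,0,0],0.68],[[-6,0,0],[0,0,0],0.68],[[-6,0,0],[0,0,0],0.68]]'
python3 - <<'E'
from h import *
goal(fromjig(-34,0),.049,7.5)
E
```

```text
t: 5.32
tool_pos: [0.5439, -0.0221, 0.0476]
tcp_rot: [[-0.989, -0.145, 0.001], [-0.145, 0.989, -0.005], [-0.0, -0.005, -1.0]]
force: [-0.6, -0.4, 0.7]
grip_width: 0.0294
t 5.3167 pos [ 0.5439 -0.0221  0.0476] jig [-118.5   -2.5] shift [-84.6  -0.1  -1.3] turn [-0.27  0.02  0.84] F [-0.6 -0.4  0.7] w 0.0294
```

```bash

python3 -m jog '[[[-6,0,-0.2],[0,0,0.1],0.68],[[-6,0,-0.2],[0,0,0.1],0.68],[[-6,0,-0.2],[0,0,0.1],0.68],[[-6,0,-0.2],[0,0,0.1],0.68],[[-6,0,-0.1],[0,0,0.1],0.68]]'
python3 - <<'E'
from h import *
goal(fromjig(-34,0),.049,7.5)
E
```

```text
t: 5.73
tool_pos: [0.577, -0.0172, 0.0483]
tcp_rot: [[-0.991, -0.136, 0.001], [-0.136, 0.991, -0.004], [-0.0, -0.004, -1.0]]
force: [-0.9, 0.7, -0.9]
grip_width: 0.0298
t 5.7333 pos [ 0.577  -0.0172  0.0483] jig [-85.2  -1.4] shift [-51.2   0.4  -0.7] turn [-0.25  0.    0.3 ] F [-0.9  0.7 -0.9] w 0.0298
```

```bash

python3 -m jog '[[[-5.7,0,0],[0,0,0],0.68],[[-5.7,0,0],[0,0,0],0.68],[[-5.7,0,0],[0,0,0],0.68],[[-5.7,0,0],[0,0,0],0.68],[[-5.7,0,0],[0,0,0],0.68],[[-5.7,0,0],[0,0,0],0.68],[[-5.7,0,0],[0,0,0],0.68],[[-5.7,0,0],[0,0,0],0.68],[[15,0,0],[0,0,0],0.68],[[25,0,0],[0,0,0],0.68],[[20,0,-10],[0,0,0],0.68]]'
python3 - <<'E'
from h import *
goal(fromjig(-34,0),.049,7.5)
s=save('scene','s3');crop(s,'s3c',160,140,340,260,4)
s=save('top','t3');crop(s,'t3c',185,130,335,270,5)
E
```

```text
t: 6.65
tool_pos: [0.5724, -0.0183, 0.0567]
tcp_rot: [[-0.991, -0.137, 0.005], [-0.137, 0.991, -0.005], [-0.004, -0.005, -1.0]]
force: [-1.1, 0.3, -1.0]
grip_width: 0.0297
t 6.65 pos [ 0.5724 -0.0183  0.0567] jig [-89.8  -2. ] shift [-55.8   0.8   8. ] turn [-0.29  0.25  0.35] F [-1.1  0.3 -1. ] w 0.0297
```

View pics/s3c.png

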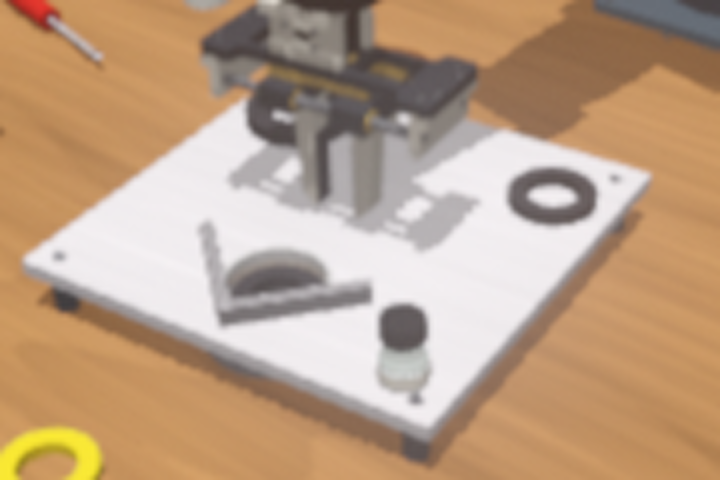

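View pics/t3c.png

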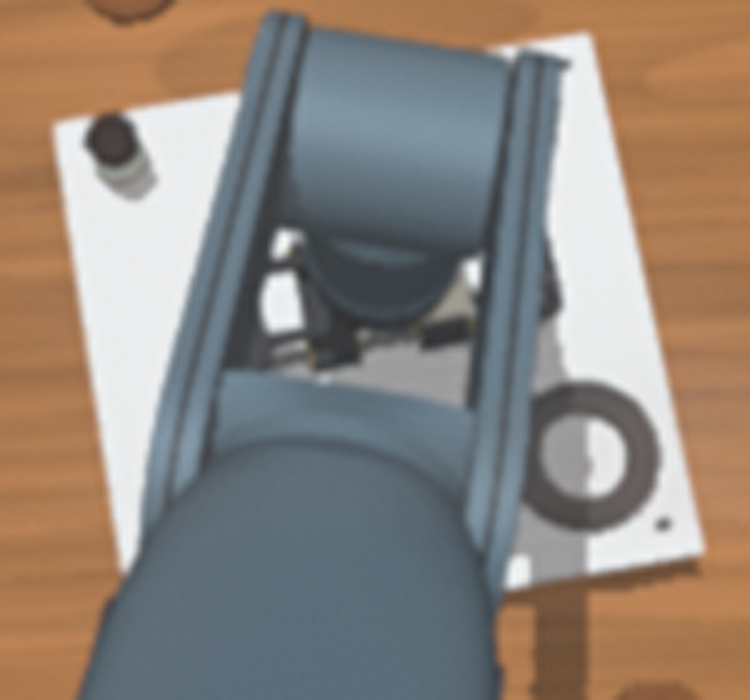

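Ring B has gone from the deck and down the hole, at crop (270,285). Next I go up and behind ring A, turning the tool, and check the hole on the way.

```bash

python3 -m jog '[[[5,0,-25],[0,0,3],0.68],[[5,0,-25],[0,0,6.9],0.68],[[0,0,-10],[0,0,6.9],0.68],[[0,0,0],[0,0,6.9],0.68],[[0,0,0],[0,0,6.9],0.68],[[0,0,0],[0,0,6.9],0.68],[[0,0,0],[0,0,6.9],0.68],[[0,0,0],[0,0,2],0.68]]'
python3 - <<'E'
from h import *
A=np.array([-186.7,121.5]); w=np.array([-75,0.]); d=w-A; d/=np.linalg.norm(d); print(d,np.degrees(np.arctan2(d[1],d[0]))+6.6)
goal(fromjig(*(A-62*d)),.11,-40.8)
E
```

```text
t: 7.42
tool_pos: [0.5728, -0.0201, 0.1249]
tcp_rot: [[-0.76, 0.65, 0.021], [0.65, 0.76, -0.007], [-0.02, 0.009, -1.0]]
force: [0.2, 0.3, 0.8]
grip_width: 0.0296
[ 0.67679396 -0.73617249] -40.8063827194634
t 7.4167 pos [ 0.5728 -0.0201  0.1249] jig [-89.6  -3.8] shift [220.1  14.3  10.6] turn [0.49 1.17 0.27] F [0.2 0.3 0.8] w 0.0296
```

```bash

python3 -m jog '[[[20,2,0],[0,0.3,0],0.68],[[30,2,0],[0,0.3,0],0.68],[[30,2,1],[0,0.3,0],0.68],[[30,2,1],[0,0.2,0],0.68],[[30,2,1],[0,0,0],0.68],[[30,2,1],[0,0,0],0.68],[[30,2,1],[0,0,0],0.68],[[15,0,0],[0,0,0],0.68],[[0,0,0],[0,0,0],0.68],[[0,0,0],[0,0,0],0.68]]'
python3 - <<'E'
from h import *
s=save('top','t4');crop(s,'t4c',185,130,335,270,5)
s=save('wrist','w4'); s=save('scene','s4'); crop(s,'s4c',190,180,270,230,9)
A=np.array([-186.7,121.5]); w=np.array([-75,0.]); d=w-A; d/=np.linalg.norm(d)
goal(fromjig(*(A-62*d)),.049,-40.8)
E
```

```text
t: 8.25
tool_pos: [0.4295, 0.1367, 0.1195]
tcp_rot: [[-0.755, 0.655, 0.025], [0.656, 0.755, 0.006], [-0.015, 0.021, -1.0]]
force: [0.5, 0.4, 0.7]
grip_width: 0.0297
t 8.4 pos [0.4301 0.1356 0.1193] jig [-213.5  167.2] shift [ 11.1 -12.7  69.9] turn [ 1.17  0.82 -0.28] F [ 0.4 -0.1 -0.6] w 0.0298
```

View pics/t4c.png

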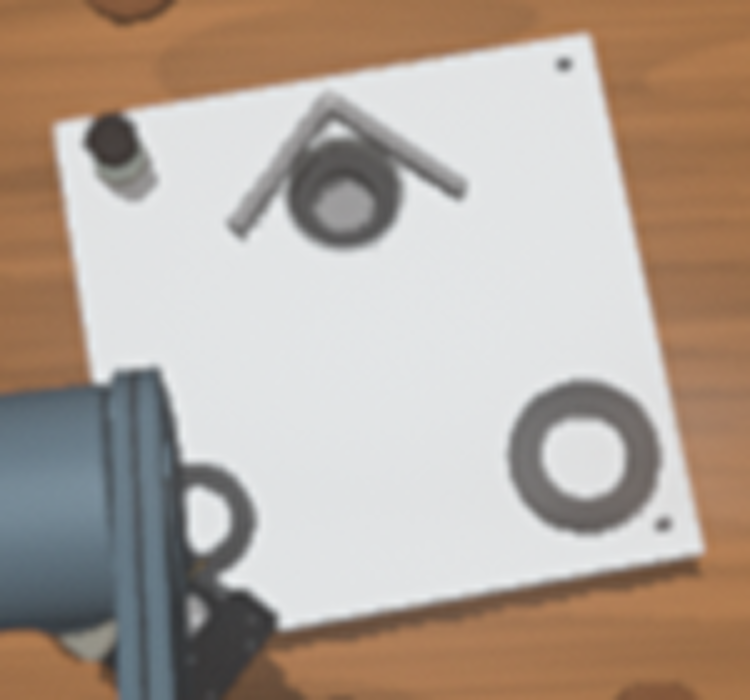

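View pics/w4.png

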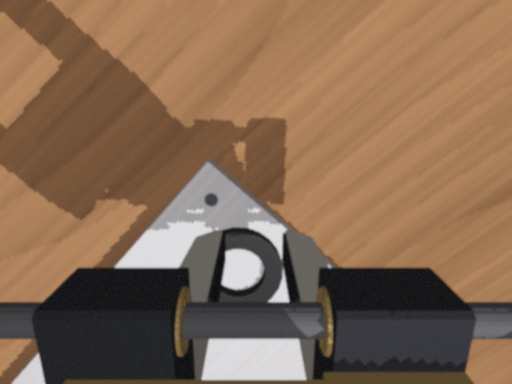

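View pics/s4c.png

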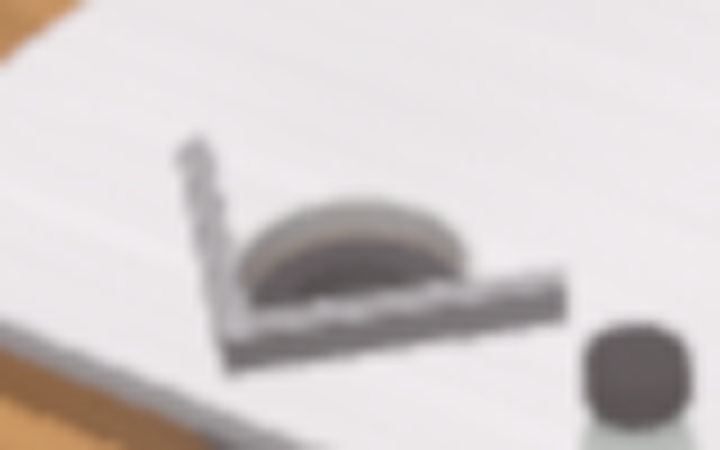

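Top crop: the hole shows a ring lying evenly, bore at (345,203), deck otherwise unchanged. Wrist view: ring A at about (248,265), slightly right of the fingers' centre line in the image. I check the depth in the tube and A's position.

```bash

python3 - <<'E'
from h import *
for n in ['top0','t4']:
    s=load(n); P=cloud(s); J=np.stack([P[...,0]-JO[0],P[...,1]-JO[1]],-1); r=np.hypot(J[...,0],J[...,1])*1e3
    a=np.degrees(np.arctan2(J[...,1],J[...,0]))
    m=(r>21)&(r<32)&(P[...,2]<.043); z=P[...,2]*1e3
    for q in (-180,-90,0,90): k=m&(a>=q)&(a<q+90); print(n,q,k.sum(),np.median(z[k]).round(1) if k.any() else None, end=' | ')
    print()
s=load('w4'); crop(s,'w4c',190,215,300,320,6)
E
```

```text
top0 -180 39 23.4 | top0 -90 50 22.4 | top0 0 45 22.7 | top0 90 33 23.0 | 
t4 -180 45 32.8 | t4 -90 52 32.4 | t4 0 45 32.8 | t4 90 44 32.9 |
```

View pics/w4c.png

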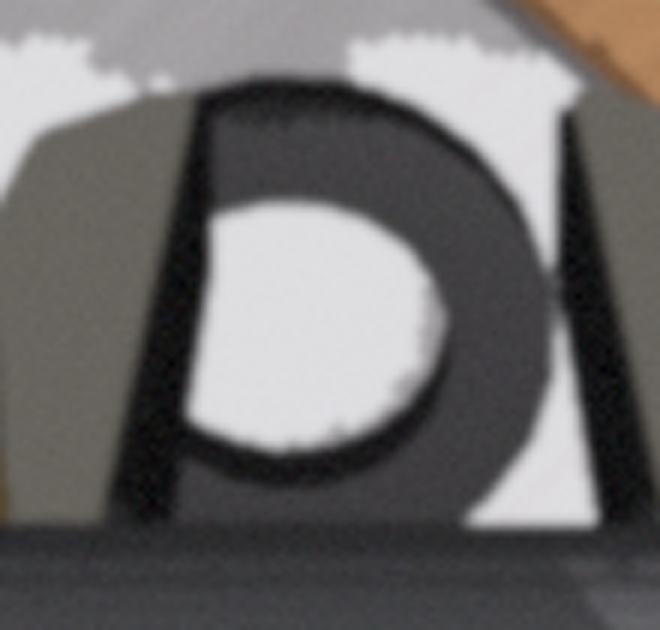

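```bash

python3 - <<'E'
from h import *
s=load('w4')
for uv in [(237.5,232),(237.5,267.5),(280.5,268),(237.5,249)]: print(uv,tojig(plane(s,*uv,.055)))
E
python3 -m jog '[[[6,-6,0],[0.4,0.3,0],0.68],[[6,-6,8],[0.4,0.3,-0.2],0.68],[[0,0,18],[0.2,0.2,0],0.68],[[0,0,18],[0,0,0],0.68],[[0,0,14],[0,0,0],0.68],[[0,0,4],[0,0,0],0.68],[[0,0,0],[0,0,0],0.68]]'
python3 - <<'E'
from h import *
A=np.array([-186.7,121.5]); w=np.array([-75,0.]); d=w-A; d/=np.linalg.norm(d)
goal(fromjig(*(A-62*d)),.049,-40.8)
E
```

```text
(237.5, 232) [-208.60770504  146.27143034]
(237.5, 267.5) [-189.66004719  124.96099204]
(280.5, 268) [-165.53102221  145.92360436]
(237.5, 249) [-199.69059585  136.2423541 ]
t: 8.98
tool_pos: [0.4143, 0.1303, 0.0533]
tcp_rot: [[-0.752, 0.659, 0.001], [0.659, 0.752, 0.001], [-0.0, 0.001, -1.0]]
force: [-0.7, -0.5, -0.2]
grip_width: 0.0301
t 8.9833 pos [0.4143 0.1303 0.0533] jig [-229.8  163.8] shift [1.7 3.  4.3] turn [ 0.05  0.   -0.44] F [-0.7 -0.5 -0.2] w 0.0301
```

```bash

python3 -m jog '[[[0,1.5,2],[0,0,-0.4],0.68],[[0,1,1.5],[0,0,0],0.68],[[0,0,0],[0,0,0],0.68]]'
python3 - <<'E'
from h import *
A=np.array([-186.7,121.5]); w=np.array([-75,0.]); d=w-A; d/=np.linalg.norm(d)
goal(fromjig(*(w-35*d)),.049,-40.8)
E
```

```text
t: 9.23
tool_pos: [0.4162, 0.1317, 0.0499]
tcp_rot: [[-0.756, 0.654, 0.0], [0.654, 0.756, 0.0], [0.0, 0.0, -1.0]]
force: [-0.3, 0.1, -0.1]
grip_width: 0.0291
t 9.2333 pos [0.4162 0.1317 0.0499] jig [-227.7  165. ] shift [-189.8    1.     0.9] turn [ 0.03 -0.01 -0.07] F [-0.3  0.1 -0.1] w 0.0291
```

```bash

python3 -m jog '[[[-5,0,0.3],[0,0,0],0.68],[[-6,0.1,0],[0,0,0],0.68],[[-6,0.1,0],[0,0,0],0.68],[[-6,0.1,0],[0,0,0],0.68],[[-6,0,0],[0,0,0],0.68],[[-6,0,0],[0,0,0],0.68],[[-6,0,0],[0,0,0],0.68],[[-6,0,0],[0,0,0],0.68],[[-6,0,0],[0,0,0],0.68],[[-6,0,0],[0,0,0],0.68]]'
python3 - <<'E'
from h import *
A=np.array([-186.7,121.5]); w=np.array([-75,0.]); d=w-A; d/=np.linalg.norm(d)
goal(fromjig(*(w-35*d)),.049,-40.8)
E
```

```text
t: 10.07
tool_pos: [0.4669, 0.0897, 0.0516]
tcp_rot: [[-0.757, 0.654, 0.004], [0.654, 0.757, 0.001], [-0.002, 0.003, -1.0]]
force: [-0.3, 0.8, 0.1]
grip_width: 0.0298
t 10.0667 pos [0.4669 0.0897 0.0516] jig [-182.3  117.4] shift [-124.    -0.5    2.9] turn [ 0.17  0.13 -0.03] F [-0.3  0.8  0.1] w 0.0298
```

```bash

python3 -m jog '[[[-6,0,0.6],[0,0,0],0.68],[[-6,0,0.6],[0,0,0],0.68],[[-6,0,0.4],[0,0,0],0.68],[[-6,0,0.3],[0,0,0],0.68],[[-6,0,0.2],[0,0,0],0.68],[[-6,0,0.2],[0,0,0],0.68],[[-6,0,0.2],[0,0,0],0.68],[[-6,0,0.2],[0,0,0],0.68]]'
python3 - <<'E'
from h import *
A=np.array([-186.7,121.5]); w=np.array([-75,0.]); d=w-A; d/=np.linalg.norm(d)
goal(fromjig(*(w-35*d)),.049,-40.8)
E
```

```text
t: 10.73
tool_pos: [0.5068, 0.055, 0.0487]
tcp_rot: [[-0.757, 0.654, 0.003], [0.654, 0.757, 0.001], [-0.001, 0.003, -1.0]]
force: [-0.8, 0.4, 1.8]
grip_width: 0.0294
t 10.7333 pos [0.5068 0.055  0.0487] jig [-146.6   78.4] shift [-71.2  -0.3  -0.2] turn [ 0.16  0.07 -0.04] F [-0.8  0.4  1.8] w 0.0294
```

```bash

python3 -m jog '[[[-6,0,0],[0,0,0],0.68],[[-6,0,0],[0,0,0],0.68],[[-6,0,0],[0,0,0],0.68],[[-6,0,0],[0,0,0],0.68],[[-6,0,0],[0,0,0],0.68],[[-6,0,0],[0,0,0],0.68],[[-6,0,0],[0,0,0],0.68],[[-6,0,0],[0,0,0],0.68],[[-6,0,0],[0,0,0],0.68],[[-4,0,0],[0,0,0],0.68],[[-2,0,0],[0,0,0],0.68],[[0,0,0],[0,0,0],0.68]]'
python3 - <<'E'
from h import *
A=np.array([-186.7,121.5]); w=np.array([-75,0.]); d=w-A; d/=np.linalg.norm(d)
save('wrist','w5'); s=save('scene','s5'); crop(s,'s5c',160,140,340,260,4)
goal(fromjig(*(w-35*d)),.049,-40.8)
E
```

```text
t: 11.73
tool_pos: [0.5585, 0.0102, 0.0486]
tcp_rot: [[-0.756, 0.655, 0.003], [0.655, 0.756, 0.001], [-0.002, 0.003, -1.0]]
force: [-1.4, 1.4, 0.8]
grip_width: 0.0298
t 11.8333 pos [0.5581 0.0105 0.0486] jig [-100.7   28.2] shift [-3.2 -0.2 -0.4] turn [ 0.16  0.11 -0.07] F [-0.3  0.3  0.2] w 0.0297
```

View pics/w5.png

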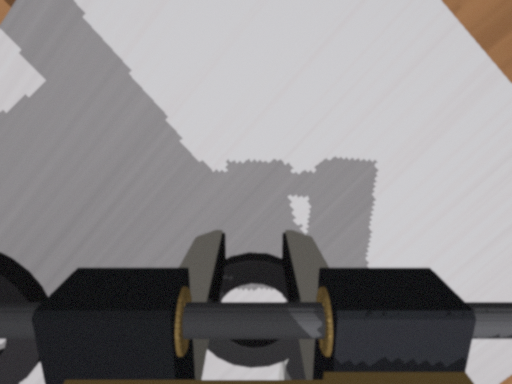

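View pics/s5c.png

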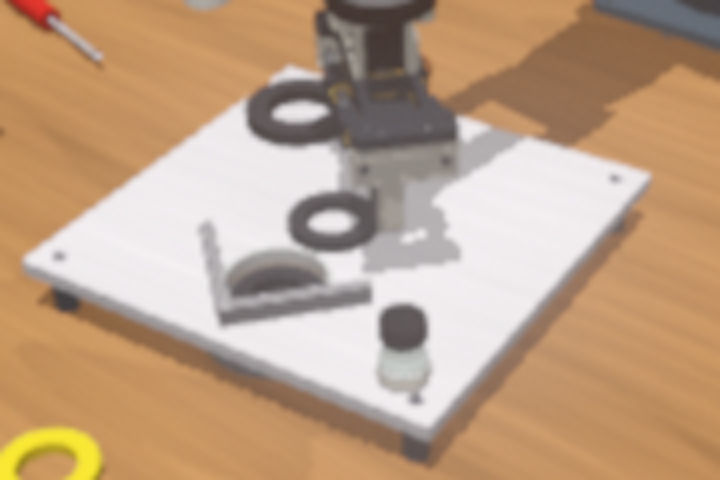

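The second ring is nested in the fingers (wrist rear edge at (255,254)) at about jig (-77,+3). I back off, lift, turn, and come in again along the jig's axis.

```bash

python3 -m jog '[[[10,0,0],[0,0,0],0.68],[[20,0,-5],[0,0,0],0.68],[[15,0,-15],[0,0,-3],0.68],[[0,0,-10],[0,0,-6.9],0.68],[[0,0,0],[0,0,-6.9],0.68],[[0,0,0],[0,0,-6.9],0.68],[[0,0,0],[0,0,-6.9],0.68],[[0,0,0],[0,0,-6.9],0.68],[[0,0,0],[0,0,-6],0.68],[[0,0,0],[0,0,0],0.68]]'
python3 - <<'E'
from h import *
goal(fromjig(-140,4),.07,4.6)
E
```

```text
t: 12.67
tool_pos: [0.514, 0.047, 0.0792]
tcp_rot: [[-0.997, -0.078, -0.0], [-0.078, 0.997, 0.002], [0.0, 0.002, -1.0]]
force: [-0.4, 0.4, 0.2]
grip_width: 0.0297
t 12.6667 pos [0.514  0.047  0.0792] jig [-140.4   69.6] shift [ -2.8 -65.5   9.1] turn [ 0.09 -0.   -0.12] F [-0.4  0.4  0.2] w 0.0297
```

```bash

python3 -m jog '[[[0,-12,0],[0,0,0],0.68],[[0,-16,0],[0,0,0],0.68],[[0,-16,0],[0,0,0],0.68],[[0,-12,0],[0,0,0],0.68],[[0,-4,0],[0,0,0],0.68],[[0,0,0],[0,0,0],0.68],[[0,0,0],[0,0,0],0.68]]'
python3 - <<'E'
from h import *
s=save('wrist','w6');crop(s,'w6c',190,220,320,384,4)
goal(fromjig(-140,4),.05,4.6)
E
```

```text
t: 13.25
tool_pos: [0.5148, -0.0113, 0.0789]
tcp_rot: [[-0.998, -0.063, -0.002], [-0.063, 0.998, 0.003], [0.001, 0.003, -1.0]]
force: [-0.7, 0.5, 0.1]
grip_width: 0.0302
t 13.3 pos [ 0.5148 -0.0111  0.0789] jig [-146.2   11.7] shift [-6.7 -7.5 28.9] turn [ 0.16 -0.09 -0.95] F [ 1.2  0.  -0.1] w 0.0298
```

View pics/w6c.png

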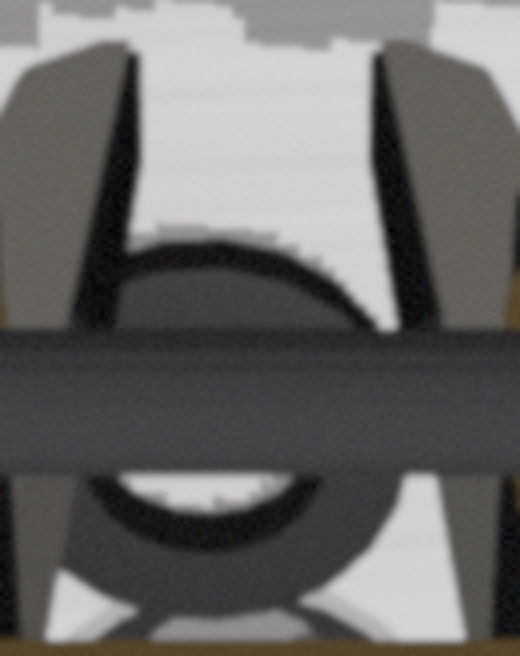

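```bash

python3 - <<'E'
from h import *
s=load('w6')
for uv in [(241.4,373.7),(241.3,287)]: print(tojig(plane(s,*uv,.055)))
E
python3 -m jog '[[[0,-3,6],[0,0,-0.5],0.68],[[0,-3,8],[0,0,-0.5],0.68],[[0,-1,8],[0,0,0],0.68],[[0,0,5],[0,0,0],0.68],[[0,0,1],[0,0,0],0.68],[[0,0,0],[0,0,0],0.68]]'
python3 - <<'E'
from h import *
goal(fromjig(-140,4),.049,4.6)
E
```

```text
[-43.28615526  -2.39442022]
[-109.05963442    1.60694775]
t: 13.8
tool_pos: [0.5143, -0.0164, 0.047]
tcp_rot: [[-0.996, -0.084, -0.004], [-0.084, 0.996, 0.004], [0.003, 0.004, -1.0]]
force: [0.4, 0.4, 1.3]
grip_width: 0.0298
t 13.8 pos [ 0.5143 -0.0164  0.047 ] jig [-147.4    6.6] shift [-7.4 -2.3 -2.1] turn [ 0.23 -0.18  0.23] F [0.4 0.4 1.3] w 0.0298
```

```bash

python3 -m jog '[[[0,-2.5,-1],[0,0,-1],0.68],[[0,-2.5,-0.8],[0,0,-0.7],0.68],[[0,-0.5,0],[0,0,0],0.68],[[0,0,0],[0,0,0],0.68]]'
python3 - <<'E'
from h import *
goal(fromjig(-111,0.5),.0485,6.6)
E
```

```text
t: 14.13
tool_pos: [0.5149, -0.0222, 0.0487]
tcp_rot: [[-0.993, -0.117, -0.004], [-0.117, 0.993, 0.004], [0.004, 0.004, -1.0]]
force: [0.1, -0.2, -0.7]
grip_width: 0.0297
t 14.1333 pos [ 0.5149 -0.0222  0.0487] jig [-147.4    0.8] shift [-36.4  -0.4   0.1] turn [ 0.25 -0.21  0.14] F [ 0.1 -0.2 -0.7] w 0.0297
```

```bash

python3 -m jog '[[[-5,0,0],[0,0,0],0.68],[[-6,0,0],[0,0,0],0.68],[[-6,0,0],[0,0,0],0.68],[[-6,0,0],[0,0,0],0.68],[[-6,0,0],[0,0,0],0.68],[[-6,0,0],[0,0,0],0.68],[[-6,0,0],[0,0,0],0.68],[[-6,0,0],[0,0,0],0.68],[[-6,0,0],[0,0,0],0.68]]'
python3 - <<'E'
from h import *
goal(fromjig(-34,0),.049,6.6)
E
```

```text
t: 14.88
tool_pos: [0.5728, -0.0154, 0.0494]
tcp_rot: [[-0.993, -0.117, -0.003], [-0.117, 0.993, 0.004], [0.003, 0.004, -1.0]]
force: [-0.0, -0.1, 1.3]
grip_width: 0.0297
t 14.8833 pos [ 0.5728 -0.0154  0.0494] jig [-89.1   0.8] shift [-55.1  -0.9   0.2] turn [ 0.22 -0.17  0.12] F [-0.  -0.1  1.3] w 0.0297
```

```bash

python3 -m jog '[[[-6.1,-0.1,0],[0,0,0],0.68],[[-6.1,-0.1,0],[0,0,0],0.68],[[-6.1,-0.1,0],[0,0,0],0.68],[[-6.1,-0.1,0],[0,0,0],0.68],[[-6.1,-0.1,0],[0,0,0],0.68],[[-6.1,0,0],[0,0,0],0.68],[[-6.1,0,0],[0,0,0],0.68],[[-6.1,0,0],[0,0,0],0.68],[[15,0,0],[0,0,0],0.68],[[25,0,0],[0,0,0],0.68],[[20,0,-10],[0,0,0],0.68]]'
python3 - <<'E'
from h import *
goal(fromjig(-34,0),.049,6.6)
s=save('scene','s7');crop(s,'s7c',160,140,340,260,4)
E
```

```text
t: 15.8
tool_pos: [0.5719, -0.0165, 0.0572]
tcp_rot: [[-0.993, -0.118, 0.0], [-0.118, 0.993, 0.004], [-0.001, 0.004, -1.0]]
force: [-0.6, 0.2, 0.2]
grip_width: 0.0294
t 15.8 pos [ 0.5719 -0.0165  0.0572] jig [-90.1  -0.1] shift [-56.1  -0.1   8.3] turn [0.2  0.05 0.18] F [-0.6  0.2  0.2] w 0.0294
```

View pics/s7c.png

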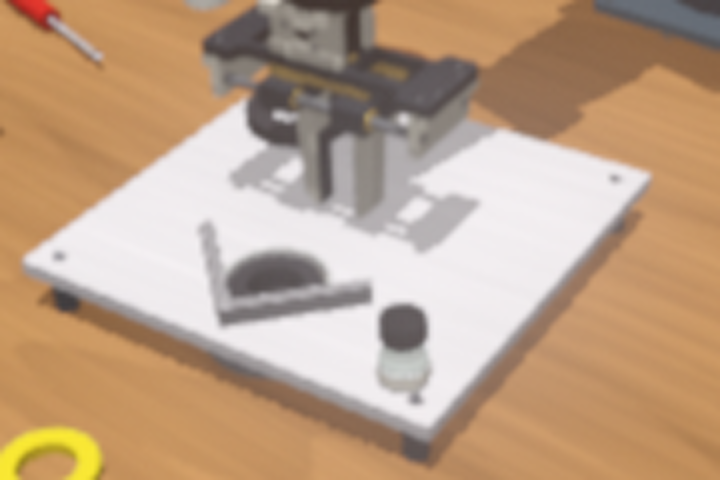

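The third ring shows in the hole at crop (275,275), just below the deck. I lift clear and swing aside to look from above.

```bash

python3 -m jog '[[[10,0,-25],[0,0,0],0.68],[[10,0,-30],[0,0,0],0.68],[[10,10,-30],[0,0,0],0.68],[[10,30,-10],[0,0,0],0.68],[[10,35,0],[0,0,0],0.68],[[10,35,0],[0,0,0],0.68],[[10,35,0],[0,0,0],0.68],[[10,30,0],[0,0,0],0.68],[[0,20,0],[0,0,0],0.68],[[0,0,0],[0,0,0],0.68],[[0,0,0],[0,0,0],0.68]]'
python3 - <<'E'
from h import *
s=save('top','t8');crop(s,'t8c',185,130,335,270,5); save('scene','s8')
for n in ['top0','t8']:
    s=load(n); P=cloud(s); J=np.stack([P[...,0]-JO[0],P[...,1]-JO[1]],-1); r=np.hypot(J[...,0],J[...,1])*1e3
    a=np.degrees(np.arctan2(J[...,1],J[...,0])); m=(r>21)&(r<32); z=P[...,2]*1e3
    print(n,[(q,np.median(z[m&(a>=q)&(a<q+60)]).round(1)) for q in range(-180,180,60)])
s=load('t8'); g=s['frame'].astype(int).max(-1); d=np.zeros(g.shape,np.uint8); d[199:243,279:323]=(g<120)[199:243,279:323]
cs,_=cv2.findContours(d,cv2.RETR_EXTERNAL,cv2.CHAIN_APPROX_NONE); e=cv2.fitEllipse(max(cs,key=len)); print('big',e[0])
print(readout.get_state()['t'],readout.get_state()['tool_pos'])
E
```

```text
t: 16.77
tool_pos: [0.4733, 0.1744, 0.1645]
tcp_rot: [[-0.994, -0.112, 0.017], [-0.112, 0.994, 0.005], [-0.017, 0.004, -1.0]]
force: [0.0, 0.7, 0.3]
grip_width: 0.0298
top0 [(-180, np.float64(24.3)), (-120, np.float64(22.7)), (-60, np.float64(22.4)), (0, np.float64(22.4)), (60, np.float64(23.0)), (120, np.float64(23.1))]
t8 [(-180, np.float64(42.2)), (-120, np.float64(43.4)), (-60, np.float64(42.3)), (0, np.float64(42.3)), (60, np.float64(43.1)), (120, np.float64(42.0))]
big (301.3840637207031, 220.95944213867188)
16.8667 [0.47364906 0.17328634 0.16433111]
```

View pics/t8c.png

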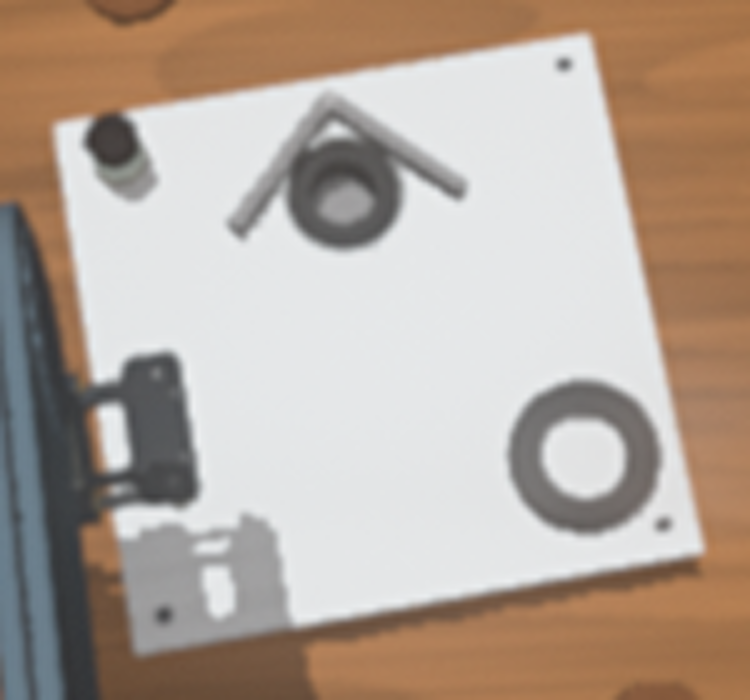

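View pics/s8.png

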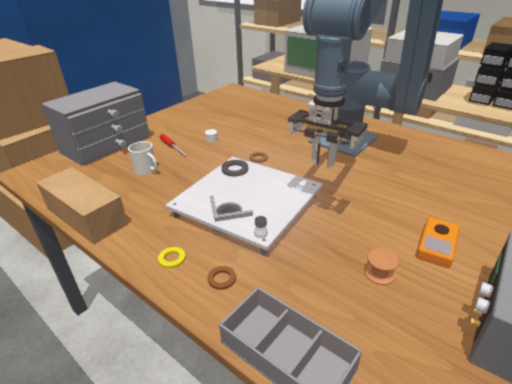

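The three-ring column tops out at 42–43 mm on all sides. That is flat and below the 45 mm deck, and about 20 mm above the first reading. The big ring, jar, mug, spool and meter look unmoved.

```bash
python3 -c "
from cell import ticket
print(ticket.finish_job())"
```

```text
the job is handed in; nothing more can be done
None
```

Both loose 68 mm rings are down the tube on top of the first one, and I've handed the job in. I pushed them with the two fingertips spread 30 mm apart. The middle ring went straight in. The ring at the +y side I first slid to the jig's centre line, then pushed in along it.

**Column:** the last depth check put the top ring at 42.0–43.4 mm all round, below the deck at 45 mm. About 42 mm is expected for three flat rings, and the first ring alone read 22–24 mm.

**Other things:** the large ring is within 0.1 pixel of where it started. The jar, mug, spool, meter and the brown and yellow rings look unmoved in the last pictures; I did not measure those.

**Robot:** it finished at about 16.9 s, standing clear. The wrist force at the end of each move was never above about 2 N. I did not log it during moves.

**Disagreements:**
- The wrist and top cameras differed by up to about 3 mm on ring positions.
- My first wrist-camera fit of the middle ring was off because a finger covered part of it, so I used the top view for that ring.
- Two estimates of the +y ring's sideways position also differed by about 3 mm before the last push. I aimed nearer the later camera reading.

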